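# Set the heat-grade wheel on the spice shop's label coder and print

### The job

On the label coder, flick the ribbed grade wheel forward (away from the robot) with a fingertip, click by click, until its red face is on top between the two yellow marks; go gently and do not let it click past red. Then press the green print key fully down and let it come up again. Press the key only once red is set, and leave the jars and other goods on the counter where they stand.

Things in the scene. Friction and masses are not known exactly. Their poses are not given: they have to be found in the camera images.
- coder: grey label coder fixed to the counter, 170 (x) x 240 (y) x 55 mm high; origin under its centre, front faces -x (the robot at yaw 0), z up. Wheel axle along its y, at x 0, y -20, z 55 mm. A label roll (60 mm across, top at z 117 mm) stands on it at x 15 to 75, y -63 to -111 mm. Print key at x 0, y 70 mm. Cheeks with yellow marks flank the wheel, up to z 75 mm
- wheel_top (a point): fixed point: top of the wheel's drum (56 mm across, 26 mm wide) between the yellow marks, 83 mm above the counter. Six steel ribs, 4 mm thick, stand 21 mm out of the drum, one between each two faces: at rest on a click the nearest ribs' tips are 24 mm before and behind this point (coder x) and 14 mm above it; a rib at the very top rises 21 mm above it
- grade_wheel_axle (a point): fixed point on the wheel's axle, mid-width, 55 mm above the counter. The wheel has 6 faces; on top at clicks 0 to 5: white, blue, green, yellow, red, black. It starts at white, blue or green. A fingertip should reach to within about 5 mm of the drum behind a rib; higher up it may ride over the rib and press hard
- grade_wheel (a joint): wheel angle, rad; grows as its top moves along coder +x (away from the robot). Clicks at 0, 1.047, ... 5.236 (red 4.189), end stops just beyond the first and last. A spring pulls it to the nearest click; about 5 N on a rib turns it, and a rib pushed from behind the top just past the very top carries it by itself on to the next click, where it stops
- print_key (a joint): travel of the print key, m: 0 up, 0.006 fully down; springs back; about 5 N takes it fully down. It counts as pressed from 0.0045
- print_key_top (a point): centre of the top of the round green print key (32 mm across, in a black housing 48 mm across on the deck), 77 mm above the counter when up; it moves straight down
- jar_a: loose spice jar with red cap, 68 mm across, 100 mm high, beside the coder; origin under its centre
- jar_b: loose spice jar with yellow cap, 68 mm across, 100 mm high, beside the coder; origin under its centre
- mortar: loose brass bowl, 90 mm across, 80 mm high, behind the coder; origin under its centre
- scoop: loose wooden-handled spoon, 170 mm long, lying flat at the right side, near the robot
- tin: loose tin with green label, 70 mm across, 110 mm high, behind the coder; origin under its centre
- sauce: loose amber bottle, 52 mm across, 170 mm high, at the left side; origin under its centre

How it is judged (in metres and radians):
On the way, in this order (a step that is already met when the one before it is completed fails the run):
1. the wheel rests with its red face on top (within 0.15 rad) (value of joint grade_wheel between 4.0388 and 4.3388 rad and velocity of joint grade_wheel below 0.3 rad/s), for 0.2 s.
2. the print key is pressed down, at least 4.5 of its 6 mm, with red on top (value of joint grade_wheel between 4.0388 and 4.3388 rad and value of joint print_key above 0.0045 m), for 0.02 s.
At the end, for the whole second after the job is handed in: the red face is on top (wheel at 4.189 within 0.15 rad), the print key has been pressed and is up again (within 1.5 mm), and the loose goods are within 20 mm of where they stood (value of joint grade_wheel between 4.0388 and 4.3388 rad and value of joint print_key below 0.0015 m and distance of each of jar_a, jar_b, mortar, scoop, tin, sauce from where it was at the start of the episode below 0.02 m); the robot touches nothing.
It fails at once if the wheel is turned more than half a click past red (value of joint grade_wheel above 4.7888 rad).
It fails at once if the print key is pressed before the wheel stands at red (value of joint print_key above 0.003 m and value of joint grade_wheel below 3.8388 rad).
It fails at once if the wheel is forced or squeezed (over 40 N) (contact force between the fingers and grade_wheel above 40 N).
It fails at once if goods on the counter are knocked or carried off (over 30 mm) (distance of any of jar_a, jar_b, mortar, scoop, tin, sauce from where it was at the start of the episode above 0.03 m).
It also fails if it takes over 54 s, if anything falls off the work surface, if the arm or the gripper's body presses on something with over 40 N, if the wrist force passes 120 N, or if a joint passes its speed limit or range.

### The arm

A 6-joint arm with a two-finger parallel gripper is mounted at the origin on the work surface. World frame = base frame: x ahead of the robot, y to its left, z up, the work surface at z = 0. Lengths are in m, angles in degrees, forces in N, time in s.
With the tool pointing down it reaches from about 0.3 to 0.75 m from the base axis. Payload 8.5 kg.
Tool frame: the origin (TCP) lies at the very end of the fingers, on their centre line; the grasp point (between the pads) lies 19 mm behind it; z points along the fingers, y is the line along which they close (so a half turn about z gives the same grasp; the last joint's range is limited). The gripper opens to 85 mm and grips with 20 to 120 N. Pads are 22 mm wide; open, the fingers measure 114 mm over their backs; the gripper's body (76 mm by 85 mm) begins 54 mm behind the grasp point. The pads swing forward as they close: fully open they stand 13 mm farther back than shut.
Start: joints at [54.643, 21.807, 74.336, -0, 83.858, -12.336], TCP at [0.215, 0.506, 0.231] pointing down, gripper open.
Joint ranges: [-178.18, 178.18], [-50.72, 133.34], [12.68, 142.11], [-81.47, 261.47], [9.98, 163.14], [-165.26, 165.26]. Speed limits (degrees/s): [136.94, 136.94, 180, 180, 180, 180].

### API

Orientations are given as a 3x3 rotation matrix whose columns are the frame's x, y, z axes.
In Python, from rig import env, imaging gives the robot as it stands. The module is installed in compiled form; this text tells all that it offers.
- The arm moves only by the tool arm_command, never from a script. Its arguments are lists of equal length, an entry for each row: "turn": the turn, a rotation vector about the tool's x, y, z in units of 5 degrees (1.0 is 5 degrees), a list of three; "xyz": the shift along the tool's x, y, z in units of 50 mm (1.0 is 50 mm), a list of three; "claw": the finger opening in mm, from 0 to 85.4. A call has 1 to 12 rows; each row shifts and turns the commanded pose from where the row before left it, along the tool's axes as they then stand; what a row does not reach is not made up. A row lasts 1/10 s, in which the tool goes at most 50 mm and 8.59 degrees, less where a joint would pass 70% of its speed; a pose out of reach is approached as far as the arm can. A call is refused whole if a number of a shift passes 1 or a number of a turn 1, either way. A call with a gripper value outside its range is refused whole. The fingers move at their own pace and stop on an object; "squeeze" is the grip in N (left out, the last holds). Time passes only in rows, so rows that do not move let the fingers close. It gives the time, the measured TCP pose, the force, the opening and the grip force at its end, in the units of the state.
- env.observe(): the state, without advancing time (a new reading comes with each control period).
- imaging.get_image(name): name is "scene" or "top"; returns (picture, depth): 420x560x3 uint8, blue, green, red; 420x560 float32, m along the optical axis (not along the pixel's ray), 0 where there is no reading.
- imaging.camera_info(name): a dict with "camera_matrix" (3x3 intrinsics, pixels), "rvec" (rotation vector, rad) and "tvec" (3), from world to camera coordinates, as OpenCV has them. Camera axes: x right, y down, z forward; pixel columns grow to the right and rows downward; lengths in m; the calibration is good to about 2 mm. A picture is of the moment at which its call begins. camera_info takes no time and is no camera call.
- env.close_job(): hands the job in; it is judged then, once.
The state is a dict: "time_s": time; "q": joint angles; "qvel": joint speeds; "joint_efforts": joint torques, N m; "position": TCP position; "tool_rot": TCP orientation; "ft_force": force on the tool from outside, world axes, zero at the start; "wrist_torque": the same for the moment, N m; "grip_width": finger opening in m; "gripper_force": force on a finger pad.
Only numpy, scipy, OpenCV 4.12 (cv2) and the standard library are available. Lean on these libraries where they do the work, as an engineer would, in place of code of your own. Each camera call takes 0.05 s, during which the arm holds its last target. There are 200 camera calls.

## Working session

There is one attempt and no reset: what is moved stays moved. The work goes in short steps, Python scripts to look and compute and a tool call to move; the robot and the scene stay as the last step left them, time stands still between calls to the robot, and variables do not carry over. Pictures are saved under pics/ and viewed, at most 10 in all, crops included, and the job is handed in when it is done.

Besides the shell and the picture viewer there is one more tool, called in YAML: its name, and indented under it one key for each argument. arm_command: Moves the arm, as the interface text tells. Its arguments: {"type":"object","properties":{"turn":{"type":"array"},"xyz":{"type":"array"},"claw":{"type":"array"},"squeeze":{"type":"number"}},"required":["turn","xyz","claw"]}

```bash
mkdir -p pics
cat > h.py <<'E'
import numpy as np,cv2
from rig import env,imaging
def world(name,depth,us,vs):
    c=imaging.camera_info(name);K=np.array(c["camera_matrix"]);R=cv2.Rodrigues(np.array(c["rvec"],float))[0];t=np.array(c["tvec"],float).ravel()
    us=np.asarray(us);vs=np.asarray(vs);d=depth[vs,us]
    p=np.stack([(us-K[0,2])/K[0,0]*d,(vs-K[1,2])/K[1,1]*d,d],-1)
    return (p-t)@R
E
python3 - <<'E'
from h import *
for n in("scene","top"):
    im,d=imaging.get_image(n);cv2.imwrite(f"pics/{n}0.png",im);np.save(f"{n}0.npy",d)
s=env.observe();print(s["time_s"],s["position"],np.round(s["tool_rot"],3),s["grip_width"])
E
```

```text
0.1 [0.21493603 0.50598519 0.23077067] [[-0.92   0.391 -0.001]
 [ 0.391  0.92  -0.001]
 [ 0.    -0.001 -1.   ]] 0.0853701180591865
```

View pics/top0.png

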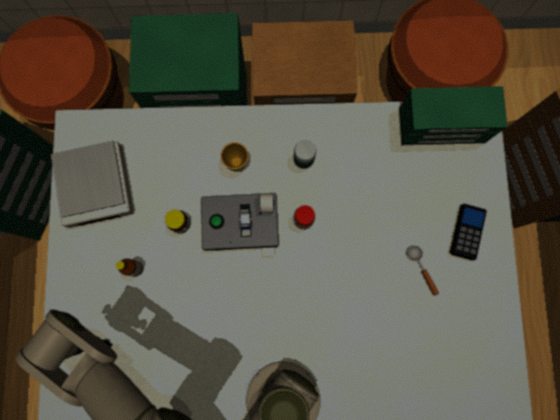

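View pics/scene0.png

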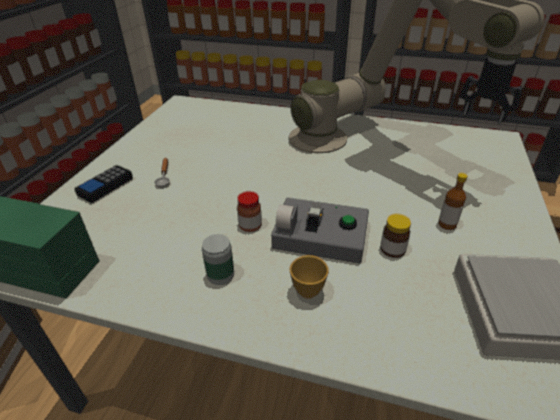

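The top view shows the coder around (240,221), with the key at (217,221), the wheel at (245,219) and the roll at (266,203). The jars are at (176,220) and (304,216). Next I'll fit the coder's pose.

```bash
python3 - <<'E'
from h import *
im=cv2.imread("pics/top0.png");d=np.load("top0.npy")
v,u=np.mgrid[180:265,150:330];P=world("top",d,u.ravel(),v.ravel());c=im[v.ravel(),u.ravel()].astype(int)
m=(P[:,2]>.045)&(P[:,2]<.066)&(u.ravel()>195)&(u.ravel()<283)
r=cv2.minAreaRect(P[m,:2].astype(np.float32)*1000);print("deck",r,np.median(P[m,2]))
g=(c[:,1]>c[:,2]+30)&(c[:,1]>c[:,0]+20);print("key",g.sum(),P[g].mean(0),P[g].min(0),P[g].max(0))
m=(P[:,2]>.105)&(P[:,2]<.125)&(abs(u.ravel()-266)<14);print("roll",m.sum(),P[m].mean(0),P[m].min(0),P[m].max(0))
for n,uu in(("jarY",176),("jarR",304)):
    m=(P[:,2]>.085)&(abs(u.ravel()-uu)<18);print(n,P[m].mean(0),P[m,2].max())
m=(P[:,2]>.068)&(abs(u.ravel()-245)<11);print("wheel",P[m].mean(0),P[m].min(0),P[m].max(0))
cv2.imwrite("pics/w0.png",np.hstack([cv2.resize(im[190:255,195:285],None,fx=6,fy=6,interpolation=2)]))
E
python3 - <<'E'
import cv2
im=cv2.imread("pics/scene0.png");a=cv2.resize(im[190:265,265:375],None,fx=5,fy=5,interpolation=2)
b=cv2.imread("pics/w0.png");b=cv2.resize(b,(249,180));
import numpy as np
o=np.zeros((375+180,550,3),np.uint8);o[:375]=a;o[375:,:249]=b;cv2.imwrite("pics/c0.png",o)
E
```

```text
deck ((546.4824829101562, 122.71956634521484), (171.64407348632812, 240.05047607421875), 1.7177104949951172) 0.055114527307322206
key 83 [0.54428354 0.19419568 0.07566085] [0.52875785 0.18049095 0.06428559] [0.55927868 0.21026776 0.08611877]
roll 217 [0.59326309 0.0389753  0.11307106] [0.56595103 0.01573928 0.10507916] [0.62196711 0.06102138 0.12250272]
jarY [0.53903094 0.30443937 0.16193711] 1.6314099297778115
jarR [ 0.54460785 -0.07806654  0.15366332] 1.6314099297778115
wheel [0.54046995 0.09922667 0.12837083] [0.29865529 0.00777085 0.06809134] [0.57979973 0.11945632 1.63140993]
```

View pics/c0.png

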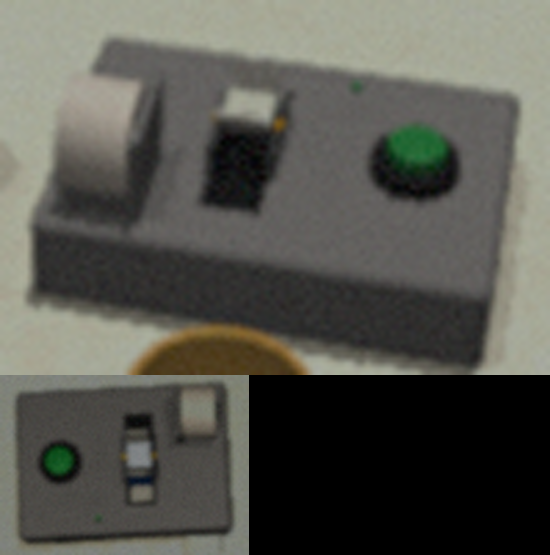

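The wheel starts at white: white is on top and blue faces the robot. That means four clicks. The fit puts the coder at (0.5465, 0.1227) with yaw 1.7°, the wheel axle at (0.547, 0.103) and the key at (0.544, 0.193). I'll use a closed gripper with the tool x axis along the coder's x.

arm_command:
  turn:
    - [0,0,-0.99]
    - [0,0,-0.99]
    - [0,0,-0.99]
    - [0,0,-0.99]
    - [0,0,-0.98]
    - [0,0,0]
  xyz:
    - [0,0,0]
    - [0,0,0]
    - [0,0,0]
    - [0,0,0]
    - [0,0,0]
    - [0,0,0]
  claw: [0,0,0,0,0,0]
  squeeze: 40

```text
time_s: 0.7
position: [0.215, 0.506, 0.231]
tool_rot: [[-1.0, -0.03, -0.0], [-0.03, 1.0, -0.001], [0.001, -0.001, -1.0]]
ft_force: [-0.3, -0.0, -0.0]
grip_width: 0.0004
gripper_force: 0.0
```

arm_command:
  turn:
    - [0,0,0]
    - [0,0,0]
    - [0,0,0]
    - [0,0,0]
    - [0,0,0]
    - [0,0,0]
    - [0,0,0]
    - [0,0,0]
    - [0,0,0]
    - [0,0,0]
    - [0,0,0]
    - [0,0,0]
  xyz:
    - [-0.5,-0.75,0]
    - [-0.5,-0.75,0]
    - [-0.5,-0.75,0]
    - [-0.5,-0.75,0]
    - [-0.5,-0.75,0]
    - [-0.5,-0.75,0]
    - [-0.5,-0.75,0]
    - [-0.5,-0.75,0]
    - [-0.5,-0.75,0]
    - [-0.5,-0.75,0]
    - [-0.55,-0.77,0]
    - [0,0,0]
  claw: [0,0,0,0,0,0,0,0,0,0,0,0]

```text
time_s: 1.9
position: [0.5072, 0.097, 0.2306]
tool_rot: [[-1.0, -0.022, 0.0], [-0.022, 1.0, -0.001], [-0.0, -0.001, -1.0]]
ft_force: [-1.3, 1.0, -0.4]
grip_width: 0.0001
gripper_force: 0.0
```

```bash
cat > rel.py <<'E'
from h import *
a=np.radians(1.72);R=np.array([[np.cos(a),-np.sin(a)],[np.sin(a),np.cos(a)]])
s=env.observe();p=np.array(s["position"])
q=(p[:2]-[.5465,.1227])@R
print(s["time_s"],"coder xy mm",np.round(q*1000,1),"z",round(p[2]*1000,1),"F",np.round(s["ft_force"],1),"grip",s["grip_width"])
T=np.array(s["tool_rot"]);print(np.round(T[:,0],4),np.round(T[:,2],3))
E
python3 rel.py
```

```text
1.9 coder xy mm [-40.1 -24.6] z 230.6 F [-1.3  1.  -0.4] grip 0.00014793949399749345
[-9.998e-01 -2.160e-02 -1.000e-04] [ 0.    -0.001 -1.   ]
```

arm_command:
  turn:
    - [0,0,0]
    - [0,0,0]
    - [0,0,0]
    - [0,0,0]
    - [0,0,0]
    - [0,0,0]
    - [0,0,0]
  xyz:
    - [0.06,0.09,0.4]
    - [0,0,0.5]
    - [0,0,0.5]
    - [0,0,0.5]
    - [0,0,0.4]
    - [0,0,0]
    - [0,0,0]
  claw: [0,0,0,0,0,0,0]

```text
time_s: 2.6
position: [0.5014, 0.1057, 0.1168]
tool_rot: [[-1.0, -0.028, -0.0], [-0.028, 1.0, 0.0], [0.0, 0.0, -1.0]]
ft_force: [0.5, -0.1, -0.0]
grip_width: 0.0003
gripper_force: 0.0
```

```bash
python3 rel.py
python3 - <<'E'
from h import *
im,d=imaging.get_image("scene");t,_=imaging.get_image("top")
o=np.zeros((560,780,3),np.uint8);o[:,:520]=cv2.resize(im[150:262,265:369],(520,560),interpolation=2);o[:260,520:]=cv2.resize(t[190:255,205:270],(260,260),interpolation=2)
cv2.imwrite("pics/a1.png",o)
E
```

```text
2.6 coder xy mm [-45.6 -15.6] z 116.8 F [ 0.5 -0.1 -0. ] grip 0.00031318079209671036
[-9.996e-01 -2.850e-02  1.000e-04] [-0.  0. -1.]
```

View pics/a1.png

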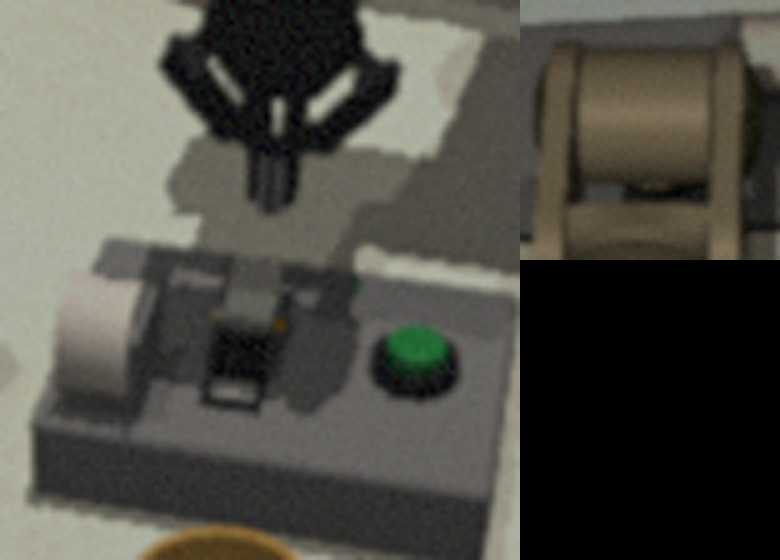

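The image shows the slim fingertip just in front of the wheel, with clearance from the roll. I'll descend and make the first stroke.

arm_command:
  turn:
    - [0,0,0]
    - [0,0,0]
    - [0,0,0]
    - [0,0,0]
    - [0,0,0]
  xyz:
    - [0,-0.09,0]
    - [0,0,0.2]
    - [0,0,0.2]
    - [0,0,0.2]
    - [0,0,0]
  claw: [0,0,0,0,0]

```text
time_s: 3.2
position: [0.5007, 0.1009, 0.0846]
tool_rot: [[-1.0, -0.029, -0.003], [-0.029, 1.0, 0.0], [0.003, 0.0, -1.0]]
ft_force: [0.5, 0.8, -0.3]
grip_width: 0.0001
gripper_force: 0.0
```

arm_command:
  turn:
    - [0,0,0]
    - [0,0,0]
    - [0,0,0]
    - [0,0,0]
    - [0,0,0]
    - [0,0,0]
  xyz:
    - [-0.08,0,0]
    - [-0.08,0,0]
    - [-0.08,0,0]
    - [-0.08,0,0]
    - [-0.08,0,0]
    - [0,0,0]
  claw: [0,0,0,0,0,0]

```text
time_s: 3.8
position: [0.5207, 0.1016, 0.0865]
tool_rot: [[-1.0, -0.03, -0.003], [-0.03, 1.0, 0.0], [0.003, 0.0, -1.0]]
ft_force: [-5.1, 0.4, 3.8]
grip_width: 0.0003
gripper_force: 2.6
```

```bash
python3 rel.py
```

```text
3.8 coder xy mm [-26.4 -20.3] z 86.5 F [-5.1  0.4  3.8] grip 0.00026349154094443055
[-0.9996 -0.0295  0.0028] [-0.003  0.    -1.   ]
```

arm_command:
  turn:
    - [0,0,0]
    - [0,0,0]
    - [0,0,0]
    - [0,0,0]
    - [0,0,0]
    - [0,0,0]
    - [0,0,0]
    - [0,0,0]
    - [0,0,0]
  xyz:
    - [-0.08,0,0]
    - [-0.08,0,0]
    - [-0.08,0,0]
    - [-0.08,0,0]
    - [-0.08,0,0]
    - [-0.08,0,0]
    - [-0.04,0,0]
    - [0,0,0]
    - [0,0,0]
  claw: [0,0,0,0,0,0,0,0,0]

```text
time_s: 4.7
position: [0.5478, 0.1023, 0.0864]
tool_rot: [[-1.0, -0.029, 0.0], [-0.029, 1.0, -0.0], [-0.0, -0.0, -1.0]]
ft_force: [-1.4, -0.0, -0.3]
grip_width: -0.0001
gripper_force: 0.2
```

```bash
python3 rel.py
python3 - <<'E'
from h import *
im,d=imaging.get_image("scene")
cv2.imwrite("pics/a2.png",cv2.resize(im[150:262,265:369],(520,560),interpolation=2))
E
```

```text
4.7 coder xy mm [  0.7 -20.5] z 86.4 F [-1.4 -0.  -0.3] grip -7.529937784960409e-05
[-9.996e-01 -2.930e-02 -4.000e-04] [ 0. -0. -1.]
```

View pics/a2.png

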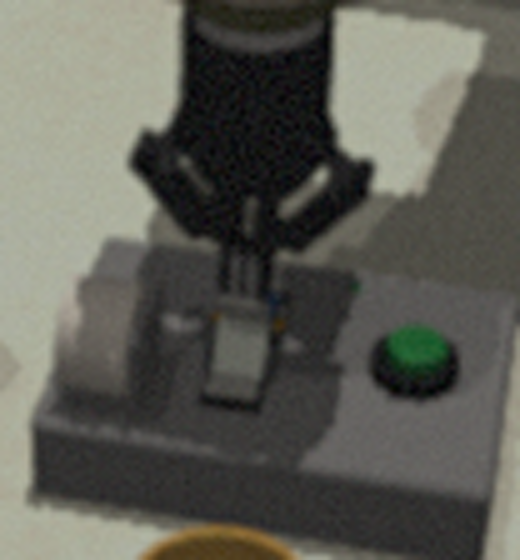

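It moved one click: white has rolled to the back and blue is on top. I'll lift, go back and make the second stroke.

arm_command:
  turn:
    - [0,0,0]
    - [0,0,0]
    - [0,0,0]
    - [0,0,0]
    - [0,0,0]
    - [0,0,0]
    - [0,0,0]
    - [0,0,0]
    - [0,0,0]
    - [0,0,0]
    - [0,0,0]
  xyz:
    - [0,0,-0.2]
    - [0,0,-0.2]
    - [0,0,-0.2]
    - [0,0,0]
    - [0.3,0,0]
    - [0.3,0,0]
    - [0.32,0,0]
    - [0,0,0.2]
    - [0,0,0.2]
    - [0,0,0.2]
    - [0,0,0]
  claw: [0,0,0,0,0,0,0,0,0,0,0]

```text
time_s: 5.85
position: [0.5013, 0.1008, 0.0845]
tool_rot: [[-1.0, -0.029, -0.003], [-0.029, 1.0, 0.0], [0.003, 0.0, -1.0]]
ft_force: [0.3, -0.6, -0.4]
grip_width: -0.0001
gripper_force: 0.0
```

arm_command:
  turn:
    - [0,0,0]
    - [0,0,0]
    - [0,0,0]
    - [0,0,0]
    - [0,0,0]
    - [0,0,0]
    - [0,0,0]
    - [0,0,0]
    - [0,0,0]
    - [0,0,0]
    - [0,0,0]
    - [0,0,0]
  xyz:
    - [-0.08,0,0]
    - [-0.08,0,0]
    - [-0.08,0,0]
    - [-0.08,0,0]
    - [-0.08,0,0]
    - [-0.08,0,0]
    - [-0.08,0,0]
    - [-0.08,0,0]
    - [-0.08,0,0]
    - [-0.08,0,0]
    - [-0.08,0,0]
    - [-0.04,0,0]
  claw: [0,0,0,0,0,0,0,0,0,0,0,0]

```text
time_s: 7.05
position: [0.5459, 0.1024, 0.0857]
tool_rot: [[-1.0, -0.03, -0.005], [-0.03, 1.0, 0.0], [0.005, 0.0, -1.0]]
ft_force: [-6.3, -0.8, -1.8]
grip_width: -0.0001
gripper_force: 2.7
```

arm_command:
  turn:
    - [0,0,0]
    - [0,0,0]
  xyz:
    - [0,0,0]
    - [0,0,0]
  claw: [0,0]

```text
time_s: 7.25
position: [0.5479, 0.1023, 0.0865]
tool_rot: [[-1.0, -0.029, 0.001], [-0.029, 1.0, 0.0], [-0.001, -0.0, -1.0]]
ft_force: [-0.8, 0.2, -0.3]
grip_width: -0.0005
gripper_force: 0.1
```

```bash
python3 rel.py
python3 - <<'E'
from h import *
im,d=imaging.get_image("scene")
cv2.imwrite("pics/a3.png",cv2.resize(im[190:240,295:335],(480,600),interpolation=2))
E
```

```text
7.25 coder xy mm [  0.8 -20.4] z 86.5 F [-0.8  0.2 -0.3] grip -0.0004913977629419195
[-9.996e-01 -2.940e-02 -6.000e-04] [ 0.001  0.    -1.   ]
```

View pics/a3.png

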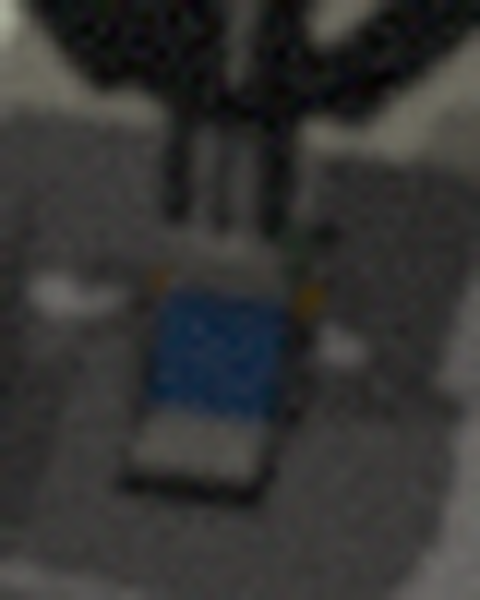

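The back face is now blue, so green is on top and two clicks are done. The third stroke follows.

arm_command:
  turn:
    - [0,0,0]
    - [0,0,0]
    - [0,0,0]
    - [0,0,0]
    - [0,0,0]
    - [0,0,0]
    - [0,0,0]
    - [0,0,0]
    - [0,0,0]
    - [0,0,0]
    - [0,0,0]
  xyz:
    - [0,0,-0.2]
    - [0,0,-0.2]
    - [0,0,-0.2]
    - [0,0,0]
    - [0.3,0,0]
    - [0.3,0,0]
    - [0.32,0,0]
    - [0,0,0.2]
    - [0,0,0.2]
    - [0,0,0.2]
    - [0,0,0]
  claw: [0,0,0,0,0,0,0,0,0,0,0]

```text
time_s: 8.4
position: [0.5013, 0.1008, 0.0845]
tool_rot: [[-1.0, -0.029, -0.003], [-0.029, 1.0, 0.0], [0.003, 0.0, -1.0]]
ft_force: [-0.5, 0.1, -0.5]
grip_width: 0.0001
gripper_force: 0.0
```

arm_command:
  turn:
    - [0,0,0]
    - [0,0,0]
    - [0,0,0]
    - [0,0,0]
    - [0,0,0]
    - [0,0,0]
    - [0,0,0]
    - [0,0,0]
    - [0,0,0]
    - [0,0,0]
    - [0,0,0]
    - [0,0,0]
  xyz:
    - [-0.08,0,0]
    - [-0.08,0,0]
    - [-0.08,0,0]
    - [-0.08,0,0]
    - [-0.08,0,0]
    - [-0.08,0,0]
    - [-0.08,0,0]
    - [-0.08,0,0]
    - [-0.08,0,0]
    - [-0.08,0,0]
    - [-0.08,0,0]
    - [-0.04,0,0]
  claw: [0,0,0,0,0,0,0,0,0,0,0,0]

```text
time_s: 9.6
position: [0.5459, 0.1024, 0.0858]
tool_rot: [[-1.0, -0.03, -0.005], [-0.03, 1.0, 0.0], [0.005, 0.0, -1.0]]
ft_force: [-6.0, -0.2, -1.7]
grip_width: -0.0001
gripper_force: 2.7
```

arm_command:
  turn:
    - [0,0,0]
    - [0,0,0]
  xyz:
    - [0,0,0]
    - [0,0,0]
  claw: [0,0]

```text
time_s: 9.8
position: [0.5479, 0.1023, 0.0864]
tool_rot: [[-1.0, -0.029, 0.001], [-0.029, 1.0, -0.0], [-0.001, -0.0, -1.0]]
ft_force: [-0.8, 0.5, 0.8]
grip_width: 0.0002
gripper_force: 0.1
```

```bash
python3 rel.py
python3 - <<'E'
from h import *
im,d=imaging.get_image("scene")
cv2.imwrite("pics/a4.png",cv2.resize(im[190:240,295:335],(480,600),interpolation=2))
E
```

```text
9.8 coder xy mm [  0.8 -20.5] z 86.4 F [-0.8  0.5  0.8] grip 0.0001659178224124994
[-9.996e-01 -2.940e-02 -6.000e-04] [ 0.001 -0.    -1.   ]
```

View pics/a4.png

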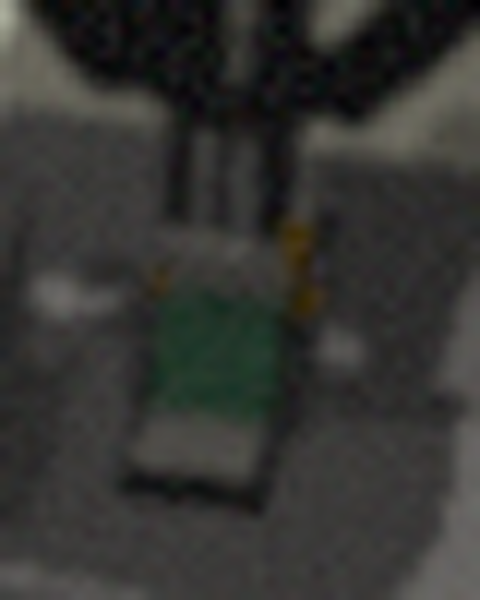

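Green is at the back and yellow on top, so this is the last stroke. Afterwards I'll lift high and check.

arm_command:
  turn:
    - [0,0,0]
    - [0,0,0]
    - [0,0,0]
    - [0,0,0]
    - [0,0,0]
    - [0,0,0]
    - [0,0,0]
    - [0,0,0]
    - [0,0,0]
    - [0,0,0]
    - [0,0,0]
  xyz:
    - [0,0,-0.2]
    - [0,0,-0.2]
    - [0,0,-0.2]
    - [0,0,0]
    - [0.3,0,0]
    - [0.3,0,0]
    - [0.32,0,0]
    - [0,0,0.2]
    - [0,0,0.2]
    - [0,0,0.2]
    - [0,0,0]
  claw: [0,0,0,0,0,0,0,0,0,0,0]

```text
time_s: 10.95
position: [0.5013, 0.1008, 0.0845]
tool_rot: [[-1.0, -0.029, -0.003], [-0.029, 1.0, 0.0], [0.003, 0.0, -1.0]]
ft_force: [-0.3, -1.1, 0.9]
grip_width: 0.0001
gripper_force: 0.0
```

arm_command:
  turn:
    - [0,0,0]
    - [0,0,0]
    - [0,0,0]
    - [0,0,0]
    - [0,0,0]
    - [0,0,0]
    - [0,0,0]
    - [0,0,0]
    - [0,0,0]
    - [0,0,0]
    - [0,0,0]
    - [0,0,0]
  xyz:
    - [-0.08,0,0]
    - [-0.08,0,0]
    - [-0.08,0,0]
    - [-0.08,0,0]
    - [-0.08,0,0]
    - [-0.08,0,0]
    - [-0.08,0,0]
    - [-0.08,0,0]
    - [-0.08,0,0]
    - [-0.08,0,0]
    - [-0.08,0,0]
    - [-0.04,0,0]
  claw: [0,0,0,0,0,0,0,0,0,0,0,0]

```text
time_s: 12.15
position: [0.5459, 0.1024, 0.0857]
tool_rot: [[-1.0, -0.03, -0.005], [-0.03, 1.0, 0.0], [0.005, 0.0, -1.0]]
ft_force: [-6.1, -0.5, -1.9]
grip_width: 0.0001
gripper_force: 2.7
```

arm_command:
  turn:
    - [0,0,0]
    - [0,0,0]
    - [0,0,0]
    - [0,0,0]
    - [0,0,0]
    - [0,0,0]
    - [0,0,0]
    - [0,0,0]
    - [0,0,0]
    - [0,0,0]
  xyz:
    - [0,0,0]
    - [0,0,0]
    - [0,0,-0.2]
    - [0,0,-0.3]
    - [0,0,-0.3]
    - [0,0.5,0]
    - [0,0.6,0]
    - [0,0.7,0]
    - [0,0,0]
    - [0,0,0]
  claw: [0,0,0,0,0,0,0,0,0,0]

```text
time_s: 13.15
position: [0.5453, 0.1925, 0.1271]
tool_rot: [[-1.0, -0.031, 0.002], [-0.031, 1.0, -0.0], [-0.002, -0.0, -1.0]]
ft_force: [-0.8, -1.3, 0.4]
grip_width: 0.0001
gripper_force: 0.0
```

```bash
python3 rel.py
python3 - <<'E'
from h import *
im,d=imaging.get_image("scene")
cv2.imwrite("pics/a5.png",cv2.resize(im[150:262,265:369],(520,560),interpolation=2))
E
```

```text
13.15 coder xy mm [ 0.9 69.8] z 127.1 F [-0.8 -1.3  0.4] grip 0.0001468228702915202
[-0.9995 -0.0306 -0.0016] [ 0.002 -0.    -1.   ]
```

View pics/a5.png

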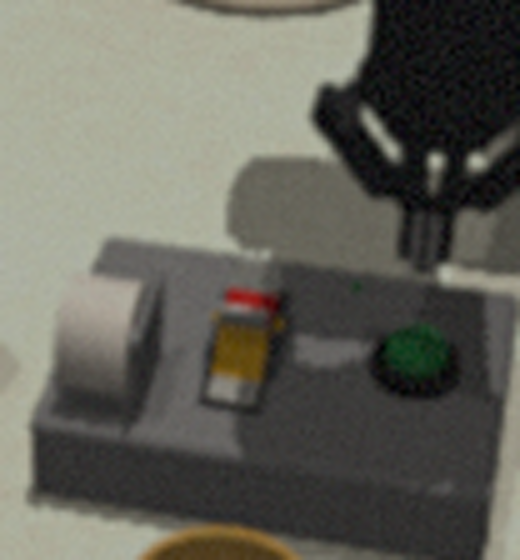

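Red is on top, yellow is at the back, and the tip is over the key. Now I'll press it gently.

arm_command:
  turn:
    - [0,0,0]
    - [0,0,0]
    - [0,0,0]
    - [0,0,0]
    - [0,0,0]
    - [0,0,0]
    - [0,0,0]
    - [0,0,0]
    - [0,0,0]
    - [0,0,0]
    - [0,0,0]
    - [0,0,0]
  xyz:
    - [0,0,0.3]
    - [0,0,0.3]
    - [0,0,0.2]
    - [0,0,0.1]
    - [0,0,0.04]
    - [0,0,0.04]
    - [0,0,0.04]
    - [0,0,0.04]
    - [0,0,0.04]
    - [0,0,0.04]
    - [0,0,0]
    - [0,0,0]
  claw: [0,0,0,0,0,0,0,0,0,0,0,0]

```text
time_s: 14.4
position: [0.5453, 0.1921, 0.0709]
tool_rot: [[-1.0, -0.029, 0.002], [-0.029, 1.0, -0.0], [-0.002, -0.0, -1.0]]
ft_force: [-2.7, -2.5, 15.2]
grip_width: -0.0001
gripper_force: 7.2
```

The force is 15 N at z 70.9 mm, well above the 5 N needed, so the key is on its bottom stop. I'll release it.

arm_command:
  turn:
    - [0,0,0]
    - [0,0,0]
    - [0,0,0]
    - [0,0,0]
    - [0,0,0]
    - [0,0,0]
    - [0,0,0]
    - [0,0,0]
  xyz:
    - [0,0,-0.1]
    - [0,0,-0.3]
    - [0,0,-0.5]
    - [0,0,-0.8]
    - [0,0,-0.8]
    - [0,0,0]
    - [0,0,0]
    - [0,0,0]
  claw: [0,0,0,0,0,0,0,0]

```text
time_s: 15.2
position: [0.5443, 0.1922, 0.1929]
tool_rot: [[-1.0, -0.029, -0.003], [-0.029, 1.0, -0.0], [0.003, -0.0, -1.0]]
ft_force: [-0.2, -0.7, -0.2]
grip_width: -0.0001
gripper_force: 0.0
```

```bash
python3 rel.py
python3 - <<'E'
from h import *
im,d=imaging.get_image("scene")
cv2.imwrite("pics/a6.png",im)
v,u=np.mgrid[190:262,265:375];P=world("scene",d,u.ravel(),v.ravel());c=im[v.ravel(),u.ravel()].astype(int)
g=(c[:,1]>c[:,2]+30)&(c[:,1]>c[:,0]+20);print("key top z",np.median(P[g,2]))
E
```

```text
15.2 coder xy mm [-0.1 69.5] z 192.9 F [-0.2 -0.7 -0.2] grip -6.414613961379677e-05
[-0.9996 -0.0294  0.0026] [-0.003 -0.    -1.   ]
key top z 0.0778903851891021
```

View pics/a6.png

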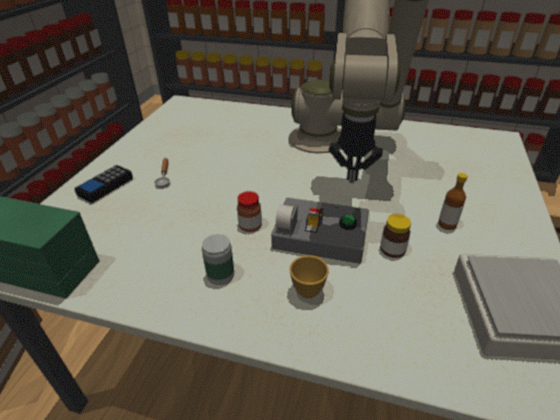

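Red is on top at (315,211), the key is up, all goods are in place and the arm is clear. I'll hand the job in.

```bash
python3 -c "
from rig import env
print(env.close_job())"
```

```text
the job is handed in; nothing more can be done
None
```

I handed the job in at about 15 s: the wheel went four clicks from white to red, the key was pressed once to its stop and came back up, and in the last picture all the goods stood where they began. The hand-in gave no verdict.

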